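Snap the storage box lid shut all round

TASK

The lid of the storage box on the coffee bar is only resting in place: its rim stands up on all four sides. Press down on each of the four rim sections with the fingertips, one after another around the box, until every one snaps shut flush, and then take the hand away. Leave the box standing where it is, do not grip or lift anything, and leave the pitcher, cup, tamper and tin alone.

Things in the scene. Friction and masses are not known exactly. Their poses are not given: they have to be found in the camera images.
- box: Loose storage box, about 1.8 kg: white tub 200 (x) x 150 (y) x 84 mm, grey lid. Origin: centre of its underside, z up. The lid's flat middle, 140 x 90 mm, top 90 mm above the table, is seated. Four rim sections are hinged along its edges, each 34 mm from hinge to outer edge, 4 mm thick, with a thumb tab; long ones 210 mm, short ones 88 mm. Unpressed they stand up 0.3 rad, outer edge 10 mm above the middle.
- press_near (a point): Press point on the rim section at the box's -x end (short side): top face, midway along, 25 mm out from its hinge, 9 mm in from its outer edge. It moves with the section: at (-0.096, 0, 0.090) m in the box's frame when shut, 7 mm higher while standing up. Its x axis points outward from the box.
- section_near (a joint): Angle of the rim section at the box's -x end (short side): 0 = standing up; 0.3 rad = shut, flush with the lid's middle (top 90 mm above the table), on a hard stop. Pressed at its press point it resists up to about 9 N, snaps over at 0.16, pulls itself shut and stays; let go earlier it springs back up. Each section snaps on its own.
- press_far (a point): Press point on the rim section at the box's +x end (short side): top face, midway along, 25 mm out from its hinge, 9 mm in from its outer edge. It moves with the section: at (0.096, 0, 0.090) m in the box's frame when shut, 7 mm higher while standing up. Its x axis points outward from the box.
- section_far (a joint): Angle of the rim section at the box's +x end (short side): 0 = standing up; 0.3 rad = shut, flush with the lid's middle (top 90 mm above the table), on a hard stop. Pressed at its press point it resists up to about 9 N, snaps over at 0.16, pulls itself shut and stays; let go earlier it springs back up. Each section snaps on its own.
- press_left (a point): Press point on the rim section at the box's +y side (long side): top face, midway along, 25 mm out from its hinge, 9 mm in from its outer edge. It moves with the section: at (0, 0.071, 0.090) m in the box's frame when shut, 7 mm higher while standing up. Its x axis points outward from the box.
- section_left (a joint): Angle of the rim section at the box's +y side (long side): 0 = standing up; 0.3 rad = shut, flush with the lid's middle (top 90 mm above the table), on a hard stop. Pressed at its press point it resists up to about 9 N, snaps over at 0.16, pulls itself shut and stays; let go earlier it springs back up. Each section snaps on its own.
- press_right (a point): Press point on the rim section at the box's -y side (long side): top face, midway along, 25 mm out from its hinge, 9 mm in from its outer edge. It moves with the section: at (0, -0.071, 0.090) m in the box's frame when shut, 7 mm higher while standing up. Its x axis points outward from the box.
- section_right (a joint): Angle of the rim section at the box's -y side (long side): 0 = standing up; 0.3 rad = shut, flush with the lid's middle (top 90 mm above the table), on a hard stop. Pressed at its press point it resists up to about 9 N, snaps over at 0.16, pulls itself shut and stays; let go earlier it springs back up. Each section snaps on its own.
- pitcher: Steel milk pitcher, 76 mm across, 95 mm high, with a side handle, loose; a bystander. Origin: centre of its underside, z up.
- cup: White ceramic cup, 72 mm across, 58 mm high, with a side handle, loose; a bystander. Origin: centre of its underside, z up.
- tamper: Coffee tamper, steel base 58 mm across and wooden grip, 88 mm high, standing upright, loose; a bystander. Origin: centre of its underside, z up.
- tin: Closed tin, 68 mm across, 100 mm high, loose; a bystander. Origin: centre of its underside, z up.

How it is judged:
By the outcome, as a careful person would: the job done as asked, in the order asked, and still so for the second after the job is handed in, with the robot touching nothing.
It also fails if it takes over 51 s, if anything falls off the work surface, if the arm or the gripper's body presses on something with over 40 N, if the wrist force passes 120 N, or if a joint passes its speed limit or range.

ROBOT

A 7-joint arm with a two-finger parallel gripper is mounted at the origin on the work surface. World frame = base frame: x ahead of the robot, y to its left, z up, the work surface at z = 0. Lengths are in m, angles in rad, forces in N, time in s.
With the tool pointing down it reaches from about 0.425 to 1.025 m from the base axis. Payload 3.6 kg.
Tool frame: the origin (TCP) lies midway between the tips of the shut fingers; the grasp point (between the pads) lies 19 mm behind it; z points along the fingers, x is the direction in which the jaws open and shut, and the axes are right-handed (so a half turn about z gives the same grasp; the last joint's range is limited). The gripper opens to 85 mm and grips with 20 to 120 N. Pads are 22 mm wide; open, the fingers measure 114 mm over their backs; the gripper's body (76 mm by 85 mm) begins 54 mm behind the grasp point. The pads swing forward as they close: fully open they stand 13 mm farther back than shut.
Start: joints at [1.065, 0.591, 0.048, 1.609, -0.033, 0.943, -0.034], TCP at [0.291, -0.664, 0.231] pointing down, gripper open.
Joint ranges: [-2.69, 2.69], [-0.47, 2.24], [-1.27, 1.36], [0.19, 2.51], [-1.53, 4.68], [0.08, 2.07], [-3.09, 3.09]. Speed limits (rad/s): [2.57, 2.57, 3.14, 3.14, 3.14, 3.14, 3.14].

INTERFACE

Orientations are given as a unit quaternion [x, y, z, w].
In Python, from rig import bot gives the robot as it stands.
- The arm moves only by the tool jog_arm, never from a script. Its argument "targets" is a list of rows, each an object of numbers: "x", "y", "z": the shift along the tool's x, y, z in m; "ax", "ay", "az": the turn, a rotation vector about the tool's x, y, z in degrees; "fingers": the opening, from 0 (shut) to 1 (fully open). In form: [{"x": .., "y": .., "z": .., "ax": .., "ay": .., "az": .., "fingers": ..}, ...]. A call has 1 to 20 rows; each row shifts and turns the commanded pose from where the row before left it, along the tool's axes as they then stand; what a row does not reach is not made up. A row lasts 1/12 s, in which the tool goes at most 41.7 mm and 7.16 degrees, less where a joint would pass 70% of its speed; a pose out of reach is approached as far as the arm can. A call is refused whole if a number of a shift passes 0.0417 or a number of a turn 7.16, either way. A call with a gripper value outside its range is refused whole. The fingers move at their own pace and stop on an object; "grip_force" is the grip in N (left out, the last holds). Time passes only in rows, so rows that do not move let the fingers close. It gives the time, the measured TCP pose, the force and the opening at its end, in the units of the state.
- bot.observe(): the state, without advancing time (a new reading comes with each control period).
- bot.snapshot(name): name is "side" or "top"; returns a dict with "frame" (384x512x3 uint8, blue, green, red), "fovy" (degrees; the focal length in pixels is half the picture's height over the tangent of half this angle, whatever the lens; pixels are square), "cx", "cy" (the principal point, pixels), "pose" (4x4, takes a point from camera to world coordinates). Camera axes: x right, y up, looking along -z (the intrinsics and any distortion apply to the point x, -y, -z); pixel columns grow to the right and rows downward; lengths in m; the calibration is good to about 2 mm. A picture is of the moment at which its call begins. There is no depth.
- bot.close_job(): hands the job in, once; it reports no verdict.
The state is a dict: "time_s": time; "joint_positions": joint angles; "joint_vel": joint speeds; "tau": joint torques, N m; "eef_pos": TCP position; "orientation": TCP orientation; "contact_force": force on the tool from outside, world axes, zero at the start; "torque": the same for the moment, N m; "gripper_width": opening from 0.0 (shut) to 1.0 (fully open).
Only numpy, scipy, OpenCV 4.12 (cv2) and the standard library are available. Lean on these libraries where they do the work, as an engineer would, in place of code of your own. Each camera call takes 0.05 s, during which the arm holds its last target. There are 200 camera calls.

## Working session

There is one attempt and no reset: what is moved stays moved. The work goes in short steps, Python scripts to look and compute and a tool call to move; the robot and the scene stay as the last step left them, time stands still between calls to the robot, and variables do not carry over. Pictures are saved under pics/ and viewed, about 8 in all and at most 12, crops included, and the job is handed in when it is done.

Besides the shell and the picture viewer there is one more tool, called after ">>>" as name([rows], argument=value, ...), one row to a line, values as JSON. jog_arm: Moves the arm, as the interface text tells. Its arguments: {"type":"object","properties":{"targets":{"type":"array","items":{"type":"object","properties":{"x":{"type":"number"},"y":{"type":"number"},"z":{"type":"number"},"ax":{"type":"number"},"ay":{"type":"number"},"az":{"type":"number"},"fingers":{"type":"number"}}}},"grip_force":{"type":"number"}},"required":["targets"]}

```bash
mkdir -p pics; ls; python3 - <<'E'
from rig import bot
import cv2,numpy as np
np.set_printoptions(precision=4,suppress=True)
s=bot.observe(); print(s['time_s'],s['eef_pos'],s['orientation'],s['contact_force'],s['gripper_width'])
for n in('top','side'):
    d=bot.snapshot(n); cv2.imwrite(f'pics/{n}0.png',d['frame']); np.savez(f'pics/{n}0.npz',**d)
    print(n,{k:v for k,v in d.items() if k!='frame'})
a=cv2.imread('pics/top0.png');b=cv2.imread('pics/side0.png')
E
```

```text
pics
0.0 [ 0.2906 -0.6633  0.2301] [ 0.837  -0.5471 -0.001  -0.0006] [ 0.4014  0.2335 -0.7339] 0.9986754461456423
top {'fovy': 55.892176259835914, 'cx': 256.54830226888436, 'cy': 187.29828686323924, 'pose': array([[ 0.0165,  0.9921, -0.1247,  0.4699],
       [-0.9998,  0.018 ,  0.0111,  0.0468],
       [ 0.0132,  0.1245,  0.9921,  1.0146],
       [ 0.    ,  0.    ,  0.    ,  1.    ]])}
side {'fovy': 52.81041980409073, 'cx': 259.7245691193795, 'cy': 194.28054532345794, 'pose': array([[ 0.8559,  0.2911, -0.4274,  0.2494],
       [-0.517 ,  0.4706, -0.715 , -0.4988],
       [-0.007 ,  0.8329,  0.5533,  0.5101],
       [ 0.    ,  0.    ,  0.    ,  1.    ]])}
```

View pics/top0.png

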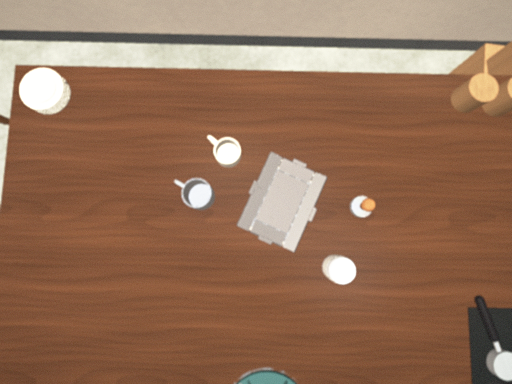

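View pics/side0.png

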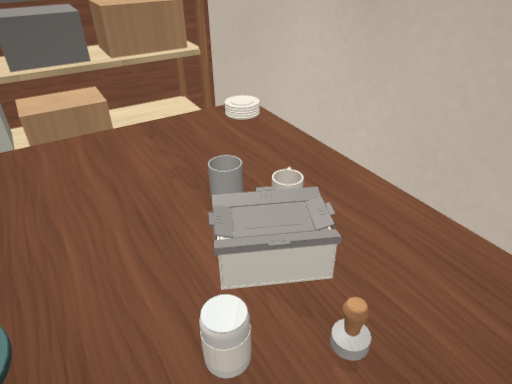

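The top view shows the box at about (282,202), its long axis running up-right, with pitcher (197,193), cup (228,152), tamper (365,206) and tin (340,270) all clear of it. The side view shows all four rim sections standing up. Next I measure the lid outline in both views.

```bash
cat > h.py <<'E'
import numpy as np,cv2
def cam(d):
    f=d['frame'].shape[0]/2/np.tan(np.radians(float(d['fovy']))/2); return f,float(d['cx']),float(d['cy']),d['pose']
def ray(d,p,z):
    f,cx,cy,T=cam(d); p=np.atleast_2d(p).astype(float)
    v=np.c_[(p[:,0]-cx)/f,-(p[:,1]-cy)/f,-np.ones(len(p))]@T[:3,:3].T
    return T[:3,3]+v*((z-T[2,3])/v[:,2])[:,None]
def proj(d,P):
    f,cx,cy,T=cam(d); q=(np.atleast_2d(P)-T[:3,3])@T[:3,:3]
    return np.c_[cx-f*q[:,0]/q[:,2],cy+f*q[:,1]/q[:,2]]
def boxpts(c,yaw,P):
    C,S=np.cos(yaw),np.sin(yaw); P=np.atleast_2d(P)
    return np.c_[c[0]+C*P[:,0]-S*P[:,1],c[1]+S*P[:,0]+C*P[:,1],P[:,2]]
E
python3 - <<'E'
import numpy as np,cv2
from h import *
np.set_printoptions(precision=4,suppress=True)
d=dict(np.load('pics/top0.npz')); s=dict(np.load('pics/side0.npz'))
hsv=cv2.cvtColor(d['frame'],cv2.COLOR_BGR2HSV)
m=cv2.inRange(hsv,(0,0,90),(180,70,255)); r=np.zeros_like(m); r[140:260,235:330]=m[140:260,235:330]
o=cv2.morphologyEx(cv2.morphologyEx(r,cv2.MORPH_CLOSE,np.ones((5,5))),cv2.MORPH_OPEN,np.ones((3,3)))
c=max(cv2.findContours(o,0,1)[0],key=cv2.contourArea)
# metric outline on z=0.1, remove tabs by opening in a rectified 1 mm.. 0.5 mm grid
W=ray(d,c[:,0],0.1)[:,:2]
g=np.zeros((1000,1000),np.uint8); off=np.array([.4,-.25])
cv2.fillPoly(g,[np.round((W-off)*2000).astype(np.int32)],255)
g2=cv2.morphologyEx(g,cv2.MORPH_OPEN,cv2.getStructuringElement(cv2.MORPH_ELLIPSE,(121,121)))
for G in(g,g2):
    k=max(cv2.findContours(G,0,1)[0],key=cv2.contourArea); (x,y),wh,a=cv2.minAreaRect(k)
    print(np.array([x,y])/2000+off,np.array(wh)/2000,a,cv2.contourArea(k)/4e6)
(x,y),wh,a=cv2.minAreaRect(k); ctr=np.array([x,y])/2000+off
yaw=np.radians(a if wh[0]>wh[1] else a-90); print(ctr,np.degrees(yaw))
out=[]
R=np.array([(i,j,.1) for i,j in((-.105,-.0775),(.105,-.0775),(.105,.0775),(-.105,.0775))])
M=np.array([(i,j,.09) for i,j in((-.07,-.045),(.07,-.045),(.07,.045),(-.07,.045))])
PP=np.array([(-.096,0,.097),(.096,0,.097),(0,.071,.097),(0,-.071,.097)])
for D,(x0,y0,x1,y1) in((d,(230,145,335,255)),(s,(200,180,350,290))):
    im=cv2.resize(D['frame'],None,fx=4,fy=4,interpolation=cv2.INTER_CUBIC)
    for P,col in((R,(0,0,255)),(M,(0,255,0))):
        cv2.polylines(im,[np.round(proj(D,boxpts(ctr,yaw,P))*4+1.5).astype(np.int32)],True,col,1)
    for i,p in enumerate(proj(D,boxpts(ctr,yaw,PP))*4+1.5): cv2.putText(im,'NFLR'[i],tuple(p.astype(int)),0,.5,(255,0,0),1)
    im=im[y0*4:y1*4,x0*4:x1*4]; out.append(cv2.resize(im,(390,int(390*im.shape[0]/im.shape[1]))))
h=max(i.shape[0] for i in out)
cv2.imwrite('pics/ov.png',np.hstack([cv2.copyMakeBorder(i,0,h-i.shape[0],0,0,0) for i in out]))
E
```

```text
[ 0.5522 -0.0296] [0.1772 0.2256] 68.19859313964844 0.034242375
[ 0.5524 -0.0292] [0.1734 0.222 ] 59.834991455078125 0.032775875
[ 0.5524 -0.0292] -30.165008544921875
```

View pics/ov.png

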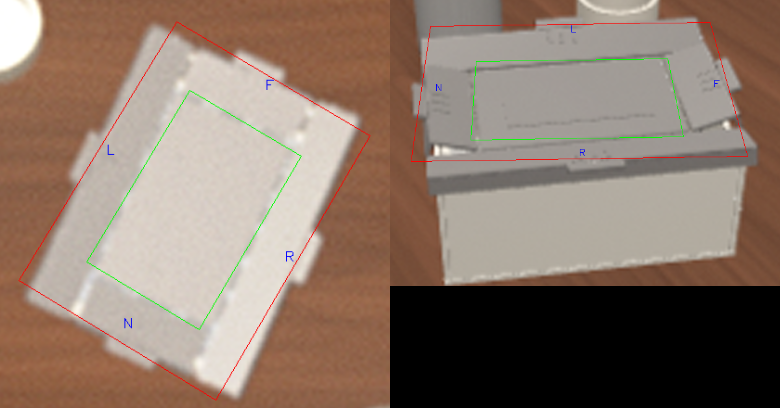

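The overlay yaw is wrong: the real rim corners are near (271,152), (326,177), (294,251), (238,225), which gives about -24.5°. I'll refine it with line fits to the four edges and check it in the side view.

```bash
python3 - <<'E'
import numpy as np,cv2
from h import *
np.set_printoptions(precision=4,suppress=True)
d=dict(np.load('pics/top0.npz')); s=dict(np.load('pics/side0.npz'))
print('hand corners',ray(d,[(270.9,152.5),(326.1,176.8),(294.1,251.6),(237.5,225.2)],.1))
big=cv2.resize(d['frame'],None,fx=4,fy=4,interpolation=cv2.INTER_CUBIC)
hsv=cv2.cvtColor(big,cv2.COLOR_BGR2HSV)
m=cv2.inRange(hsv,(0,0,100),(180,75,255)); r=np.zeros_like(m); r[580:1020,925:1330]=m[580:1020,925:1330]
r=cv2.morphologyEx(r,cv2.MORPH_CLOSE,np.ones((15,15)))
c=max(cv2.findContours(r,0,cv2.CHAIN_APPROX_NONE)[0],key=cv2.contourArea)
W=ray(d,(c[:,0]-1.5)/4,.1)[:,:2]
ctr=np.array([.5524,-.0292]); yaw=np.radians(-24.5)
for it in range(3):
    R=np.array([[np.cos(yaw),-np.sin(yaw)],[np.sin(yaw),np.cos(yaw)]]); q=(W-ctr)@R
    res=[];ang=[]
    for ax,sg,half,lo,hi in((0,-1,.105,.03,.045),(0,1,.105,.03,.045),(1,1,.0775,.03,.09),(1,-1,.0775,.03,.09)):
        o=1-ax; k=(abs(q[:,o])>lo)&(abs(q[:,o])<hi)&(abs(sg*q[:,ax]-half)<.02)
        vx,vy,x0,y0=cv2.fitLine(q[k].astype(np.float32),cv2.DIST_HUBER,0,.001,.001)[:,0]
        res.append((x0,y0)[ax]); v=np.array([vx,vy]); v=v*np.sign(v[o]); ang.append(np.arctan2(-v[0],v[1]) if ax==0 else np.arctan2(v[1],v[0]))
    yaw0=yaw; ctr=ctr+R@np.array([(res[0]+res[1])/2,(res[2]+res[3])/2]); yaw+=(ang[2]+ang[3])/2
    print(ctr,np.degrees(yaw),'dims',res[1]-res[0],res[2]-res[3],'angs',np.degrees(ang))
np.savez('pics/box.npz',ctr=ctr,yaw=yaw)
out=[]
Rm=np.array([(i,j,.1) for i,j in((-.105,-.0775),(.105,-.0775),(.105,.0775),(-.105,.0775))])
M=np.array([(i,j,.09) for i,j in((-.07,-.045),(.07,-.045),(.07,.045),(-.07,.045))])
B=np.array([(i,j,0) for i,j in((-.1,-.075),(.1,-.075),(.1,.075),(-.1,.075))])
for D,(x0,y0,x1,y1) in((d,(230,145,335,255)),(s,(200,180,350,290))):
    im=cv2.resize(D['frame'],None,fx=4,fy=4,interpolation=cv2.INTER_CUBIC)
    for P,col in((Rm,(0,0,255)),(M,(0,255,0)),(B,(255,0,0))):
        cv2.polylines(im,[np.round(proj(D,boxpts(ctr,yaw,P))*4+1.5).astype(np.int32)],True,col,1)
    im=im[y0*4:y1*4,x0*4:x1*4]; out.append(cv2.resize(im,(390,int(390*im.shape[0]/im.shape[1]))))
h=max(i.shape[0] for i in out)
cv2.imwrite('pics/ov2.png',np.hstack([cv2.copyMakeBorder(i,0,h-i.shape[0],0,0,0) for i in out]))
PP=np.array([(-.096,0,.097),(0,.071,.097),(.096,0,.097),(0,-.071,.097)])
print(boxpts(ctr,yaw,PP))
E
```

```text
hand corners [[ 0.676   0.0011  0.1   ]
 [ 0.6152 -0.1412  0.1   ]
 [ 0.4249 -0.0597  0.1   ]
 [ 0.4881  0.0829  0.1   ]]
[ 0.5516 -0.0282] -23.640614286128184 dims 0.21034446 0.16079056 angs [0.7257 0.9134 0.8507 0.868 ]
[ 0.5517 -0.0283] -23.643242955133392 dims 0.21018726 0.16075814 angs [ 0.0029  0.3183 -0.0139  0.0086]
[ 0.5517 -0.0283] -23.64220888892232 dims 0.2101872 0.16075805 angs [ 0.0056  0.3209 -0.0092  0.0113]
[[ 0.4637  0.0102  0.097 ]
 [ 0.5801  0.0368  0.097 ]
 [ 0.6396 -0.0668  0.097 ]
 [ 0.5232 -0.0933  0.097 ]]
```

View pics/ov2.png

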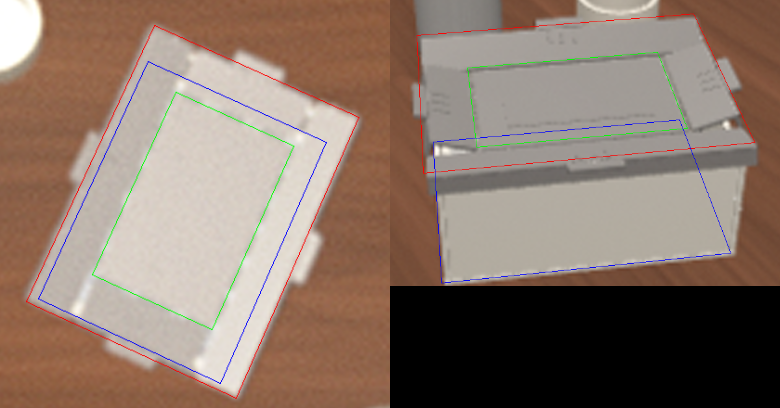

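The edge fit gives the box at (0.552, -0.028), yaw -23.6°, and its outline sits within about 2 mm in both views. I'll shut the fingers, align the tool with the box, and travel high to above press_near.

>>> jog_arm([
  {"az": -7.1, "fingers": 0},
  {"az": -7.1, "fingers": 0},
  {"az": -7.1, "fingers": 0},
  {"az": -7.1, "fingers": 0},
  {"az": -7.1, "fingers": 0},
  {"az": -7.1, "fingers": 0},
  {"fingers": 0},
  {"fingers": 0},
], grip_force=20)

```text
validation failed for argument at $.ta...
```

>>> jog_arm([
  {"x": -0.0056, "y": -0.0343},
  {"x": -0.0056, "y": -0.0343},
  {"x": -0.0056, "y": -0.0343},
  {"x": -0.0056, "y": -0.0343},
  {"x": -0.0056, "y": -0.0343},
  {"x": -0.0056, "y": -0.0343},
  {"x": -0.0056, "y": -0.0343},
  {"x": -0.0056, "y": -0.0343},
  {"x": -0.0056, "y": -0.0343},
  {"x": -0.0056, "y": -0.0343},
  {"x": -0.0056, "y": -0.0343},
  {"x": -0.0056, "y": -0.0343},
  {"x": -0.0056, "y": -0.0343},
  {"x": -0.0056, "y": -0.0343},
  {"x": -0.0056, "y": -0.0343},
  {"x": -0.0056, "y": -0.0343},
  {"x": -0.0056, "y": -0.0343},
  {"x": -0.0056, "y": -0.0343},
  {"x": -0.0056, "y": -0.0343},
  {"x": -0.0056, "y": -0.0343},
])

```text
validation failed for argument at $.ta...
```

```bash
cat > st.py <<'E'
import numpy as np
from rig import bot
from scipy.spatial.transform import Rotation as Ro
np.set_printoptions(precision=4,suppress=True)
b=np.load('pics/box.npz'); from h import boxpts
s=bot.observe(); R=Ro.from_quat(s['orientation']).as_matrix(); p=np.array(s['eef_pos'])
print('t',s['time_s'],'p',p,'F',np.array(s['contact_force']),'w',s['gripper_width'])
print('tool x yaw',np.degrees(np.arctan2(R[1,0],R[0,0])),'z axis',R[:,2])
for n,P in(('near',(-.096,0,.097)),('left',(0,.071,.097)),('far',(.096,0,.097)),('right',(0,-.071,.097))):
    print(n,R.T@(boxpts(b['ctr'],float(b['yaw']),P)[0]-p))
E
python3 st.py
```

```text
t 0.1 p [ 0.2906 -0.6634  0.2303] F [0.0326 0.6771 0.4077] w 0.9986237534694589
tool x yaw -66.34365662737211 z axis [-0.0009  0.0018 -1.    ]
near [-0.5473 -0.4289  0.1343]
left [-0.5249 -0.5462  0.1343]
far [-0.4062 -0.5591  0.134 ]
right [-0.4286 -0.4418  0.1341]
```

Both calls were refused, most likely because each row needs every key. I'll send full rows.

>>> jog_arm([
  {"x": 0, "y": 0, "z": 0, "ax": 0, "ay": 0, "az": -7.1, "fingers": 0},
  {"x": 0, "y": 0, "z": 0, "ax": 0, "ay": 0, "az": -7.1, "fingers": 0},
  {"x": 0, "y": 0, "z": 0, "ax": 0, "ay": 0, "az": -7.1, "fingers": 0},
  {"x": 0, "y": 0, "z": 0, "ax": 0, "ay": 0, "az": -7.1, "fingers": 0},
  {"x": 0, "y": 0, "z": 0, "ax": 0, "ay": 0, "az": -7.1, "fingers": 0},
  {"x": 0, "y": 0, "z": 0, "ax": 0, "ay": 0, "az": -7.1, "fingers": 0},
  {"x": 0, "y": 0, "z": 0, "ax": 0, "ay": 0, "az": 0, "fingers": 0},
], grip_force=20)

```text
time_s: 0.68
eef_pos: [0.2903, -0.6638, 0.2306]
orientation: [0.979, -0.205, -0.0, -0.001]
contact_force: [-0.2, 0.5, 0.5]
gripper_width: 0.007
```

>>> jog_arm([
  {"x": -0.0056, "y": -0.0343, "z": 0, "ax": 0, "ay": 0, "az": 0, "fingers": 0},
  {"x": -0.0056, "y": -0.0343, "z": 0, "ax": 0, "ay": 0, "az": 0, "fingers": 0},
  {"x": -0.0056, "y": -0.0343, "z": 0, "ax": 0, "ay": 0, "az": 0, "fingers": 0},
  {"x": -0.0056, "y": -0.0343, "z": 0, "ax": 0, "ay": 0, "az": 0, "fingers": 0},
  {"x": -0.0056, "y": -0.0343, "z": 0, "ax": 0, "ay": 0, "az": 0, "fingers": 0},
  {"x": -0.0056, "y": -0.0343, "z": 0, "ax": 0, "ay": 0, "az": 0, "fingers": 0},
  {"x": -0.0056, "y": -0.0343, "z": 0, "ax": 0, "ay": 0, "az": 0, "fingers": 0},
  {"x": -0.0056, "y": -0.0343, "z": 0, "ax": 0, "ay": 0, "az": 0, "fingers": 0},
  {"x": -0.0056, "y": -0.0343, "z": 0, "ax": 0, "ay": 0, "az": 0, "fingers": 0},
  {"x": -0.0056, "y": -0.0343, "z": 0, "ax": 0, "ay": 0, "az": 0, "fingers": 0},
  {"x": -0.0056, "y": -0.0343, "z": 0, "ax": 0, "ay": 0, "az": 0, "fingers": 0},
  {"x": -0.0056, "y": -0.0343, "z": 0, "ax": 0, "ay": 0, "az": 0, "fingers": 0},
  {"x": -0.0056, "y": -0.0343, "z": 0, "ax": 0, "ay": 0, "az": 0, "fingers": 0},
  {"x": -0.0056, "y": -0.0343, "z": 0, "ax": 0, "ay": 0, "az": 0, "fingers": 0},
  {"x": -0.0056, "y": -0.0343, "z": 0, "ax": 0, "ay": 0, "az": 0, "fingers": 0},
  {"x": -0.0056, "y": -0.0343, "z": 0, "ax": 0, "ay": 0, "az": 0, "fingers": 0},
  {"x": -0.0056, "y": -0.0343, "z": 0, "ax": 0, "ay": 0, "az": 0, "fingers": 0},
  {"x": -0.0056, "y": -0.0343, "z": 0, "ax": 0, "ay": 0, "az": 0, "fingers": 0},
  {"x": -0.0056, "y": -0.0343, "z": 0, "ax": 0, "ay": 0, "az": 0, "fingers": 0},
  {"x": 0, "y": 0, "z": 0, "ax": 0, "ay": 0, "az": 0, "fingers": 0},
])

```text
time_s: 2.35
eef_pos: [0.4582, -0.017, 0.232]
orientation: [0.979, -0.202, 0.001, -0.002]
contact_force: [1.0, -0.7, -0.3]
gripper_width: -0.004
```

```bash
python3 st.py
```

```text
t 2.35 p [ 0.4582 -0.017   0.232 ] F [ 0.9993 -0.7132 -0.3095] w -0.003758554003586086
tool x yaw -23.316813366622327 z axis [ 0.0038  0.0042 -1.    ]
near [-0.006  -0.0264  0.1352]
left [ 0.0904 -0.0969  0.1357]
far [ 0.186  -0.0254  0.1355]
right [0.0896 0.0451 0.135 ]
```

>>> jog_arm([
  {"x": -0.003, "y": -0.013, "z": 0, "ax": 0, "ay": 0, "az": 0, "fingers": 0},
  {"x": -0.003, "y": -0.013, "z": 0.01, "ax": 0, "ay": 0, "az": 0, "fingers": 0},
  {"x": 0, "y": 0, "z": 0.025, "ax": 0, "ay": 0, "az": 0, "fingers": 0},
  {"x": 0, "y": 0, "z": 0.03, "ax": 0, "ay": 0, "az": 0, "fingers": 0},
  {"x": 0, "y": 0, "z": 0.03, "ax": 0, "ay": 0, "az": 0, "fingers": 0},
  {"x": 0, "y": 0, "z": 0.015, "ax": 0, "ay": 0, "az": 0, "fingers": 0},
  {"x": 0, "y": 0, "z": 0, "ax": 0, "ay": 0, "az": 0, "fingers": 0},
  {"x": 0, "y": 0, "z": 0, "ax": 0, "ay": 0, "az": 0, "fingers": 0},
])

```text
time_s: 3.02
eef_pos: [0.4604, 0.0013, 0.1208]
orientation: [0.978, -0.207, -0.001, 0.0]
contact_force: [0.4, 0.0, 0.3]
gripper_width: -0.002
```

```bash
python3 st.py; python3 - <<'E'
from rig import bot
import cv2,numpy as np
d=bot.snapshot('side'); cv2.imwrite('pics/s1.png',cv2.resize(d['frame'][130:300,170:370],None,fx=3,fy=3,interpolation=cv2.INTER_CUBIC))
E
```

```text
t 3.0167 p [0.4604 0.0013 0.1208] F [0.4473 0.0229 0.2744] w -0.0015073945946733201
tool x yaw -23.85337919108868 z axis [-0.0021 -0.0003 -1.    ]
near [-0.0005 -0.0095  0.0238]
left [ 0.0953 -0.0809  0.0236]
far [ 0.1915 -0.0102  0.0235]
right [0.0958 0.0611 0.0237]
```

View pics/s1.png

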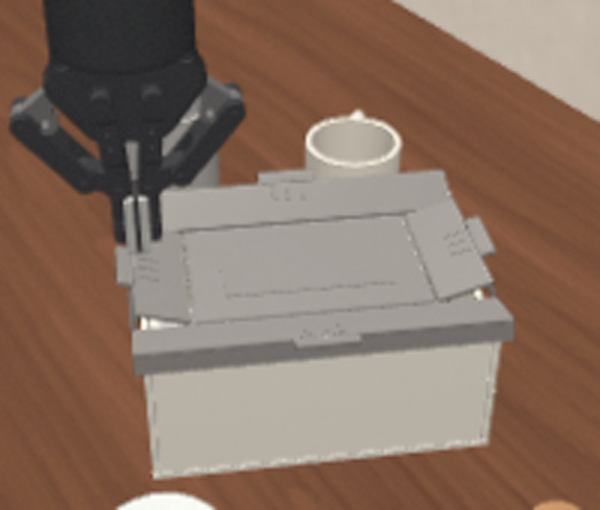

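The fingertips stand over the near section at about (140,240) and clear of everything else. I'll centre them and press in small steps to just above flush.

>>> jog_arm([
  {"x": 0, "y": -0.008, "z": 0.006, "ax": 0, "ay": 0, "az": 0, "fingers": 0},
  {"x": 0, "y": 0, "z": 0.006, "ax": 0, "ay": 0, "az": 0, "fingers": 0},
  {"x": 0, "y": 0, "z": 0.004, "ax": 0, "ay": 0, "az": 0, "fingers": 0},
  {"x": 0, "y": 0, "z": 0.003, "ax": 0, "ay": 0, "az": 0, "fingers": 0},
  {"x": 0, "y": 0, "z": 0.003, "ax": 0, "ay": 0, "az": 0, "fingers": 0},
  {"x": 0, "y": 0, "z": 0.003, "ax": 0, "ay": 0, "az": 0, "fingers": 0},
  {"x": 0, "y": 0, "z": 0.002, "ax": 0, "ay": 0, "az": 0, "fingers": 0},
  {"x": 0, "y": 0, "z": 0, "ax": 0, "ay": 0, "az": 0, "fingers": 0},
  {"x": 0, "y": 0, "z": 0, "ax": 0, "ay": 0, "az": 0, "fingers": 0},
])

```text
time_s: 3.82
eef_pos: [0.4641, 0.0086, 0.0942]
orientation: [0.979, -0.206, -0.0, 0.0]
contact_force: [0.3, 0.4, 0.4]
gripper_width: -0.002
```

```bash
python3 st.py
```

```text
t 3.8167 p [0.4641 0.0086 0.0942] F [0.3193 0.3623 0.4486] w -0.0019558568226221225
tool x yaw -23.75975047015073 z axis [-0.0001 -0.0001 -1.    ]
near [-0.001  -0.0013 -0.0028]
left [ 0.0948 -0.0725 -0.0028]
far [ 0.191  -0.0017 -0.0028]
right [ 0.0951  0.0695 -0.0028]
```

>>> jog_arm([
  {"x": 0, "y": 0, "z": 0.002, "ax": 0, "ay": 0, "az": 0, "fingers": 0},
  {"x": 0, "y": 0, "z": 0.0015, "ax": 0, "ay": 0, "az": 0, "fingers": 0},
  {"x": 0, "y": 0, "z": 0.0015, "ax": 0, "ay": 0, "az": 0, "fingers": 0},
  {"x": 0, "y": 0, "z": 0, "ax": 0, "ay": 0, "az": 0, "fingers": 0},
])

```text
time_s: 4.15
eef_pos: [0.4643, 0.0087, 0.0898]
orientation: [0.979, -0.206, 0.0, 0.0]
contact_force: [-1.1, -0.3, 6.7]
gripper_width: 0.006
```

```bash
python3 - <<'E'
from rig import bot
import cv2,numpy as np
d=bot.snapshot('side'); cv2.imwrite('pics/s2.png',cv2.resize(d['frame'][130:300,170:370],None,fx=3,fy=3,interpolation=cv2.INTER_CUBIC))
E
```

```text
(no output)
```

View pics/s2.png

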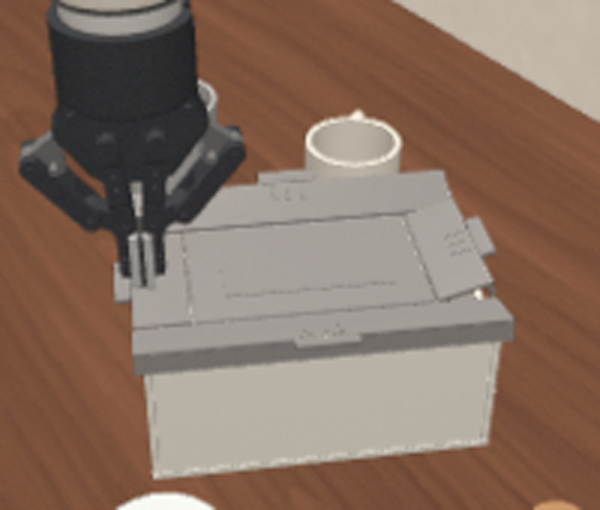

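Near is shut: the white gap at its lower edge (150,322) is gone, and the force is 6.7 N at z = 0.090. Next I lift and press left the same way.

>>> jog_arm([
  {"x": 0, "y": 0, "z": -0.01, "ax": 0, "ay": 0, "az": 0, "fingers": 0},
  {"x": 0, "y": 0, "z": -0.02, "ax": 0, "ay": 0, "az": 0, "fingers": 0},
  {"x": 0, "y": 0, "z": -0.02, "ax": 0, "ay": 0, "az": 0, "fingers": 0},
  {"x": 0.019, "y": -0.0142, "z": 0, "ax": 0, "ay": 0, "az": 0, "fingers": 0},
  {"x": 0.019, "y": -0.0142, "z": 0, "ax": 0, "ay": 0, "az": 0, "fingers": 0},
  {"x": 0.019, "y": -0.0142, "z": 0, "ax": 0, "ay": 0, "az": 0, "fingers": 0},
  {"x": 0.019, "y": -0.0142, "z": 0, "ax": 0, "ay": 0, "az": 0, "fingers": 0},
  {"x": 0.019, "y": -0.0142, "z": 0, "ax": 0, "ay": 0, "az": 0, "fingers": 0},
  {"x": 0, "y": 0, "z": 0.01, "ax": 0, "ay": 0, "az": 0, "fingers": 0},
  {"x": 0, "y": 0, "z": 0.01, "ax": 0, "ay": 0, "az": 0, "fingers": 0},
  {"x": 0, "y": 0, "z": 0, "ax": 0, "ay": 0, "az": 0, "fingers": 0},
  {"x": 0, "y": 0, "z": 0, "ax": 0, "ay": 0, "az": 0, "fingers": 0},
])

```text
time_s: 5.2
eef_pos: [0.5771, 0.0349, 0.1179]
orientation: [0.979, -0.206, -0.002, 0.001]
contact_force: [-0.0, -0.2, 0.4]
gripper_width: 0.005
```

```bash
python3 st.py
```

```text
t 5.2 p [0.5771 0.0349 0.1179] F [-0.0421 -0.2445  0.3816] w 0.005155733451089262
tool x yaw -23.750794605154592 z axis [-0.0045 -0.001  -1.    ]
near [-0.0938  0.0682  0.0215]
left [ 0.0021 -0.003   0.0209]
far [0.0982 0.0678 0.0208]
right [0.0024 0.139  0.0213]
```

>>> jog_arm([
  {"x": 0.002, "y": -0.002, "z": 0.006, "ax": 0, "ay": 0, "az": 0, "fingers": 0},
  {"x": 0, "y": 0, "z": 0.006, "ax": 0, "ay": 0, "az": 0, "fingers": 0},
  {"x": 0, "y": 0, "z": 0.003, "ax": 0, "ay": 0, "az": 0, "fingers": 0},
  {"x": 0, "y": 0, "z": 0.003, "ax": 0, "ay": 0, "az": 0, "fingers": 0},
  {"x": 0, "y": 0, "z": 0.003, "ax": 0, "ay": 0, "az": 0, "fingers": 0},
  {"x": 0, "y": 0, "z": 0.003, "ax": 0, "ay": 0, "az": 0, "fingers": 0},
  {"x": 0, "y": 0, "z": 0.002, "ax": 0, "ay": 0, "az": 0, "fingers": 0},
  {"x": 0, "y": 0, "z": 0.002, "ax": 0, "ay": 0, "az": 0, "fingers": 0},
  {"x": 0, "y": 0, "z": 0.001, "ax": 0, "ay": 0, "az": 0, "fingers": 0},
  {"x": 0, "y": 0, "z": 0, "ax": 0, "ay": 0, "az": 0, "fingers": 0},
  {"x": 0, "y": 0, "z": 0, "ax": 0, "ay": 0, "az": 0, "fingers": 0},
])

```text
time_s: 6.12
eef_pos: [0.5823, 0.0364, 0.0902]
orientation: [0.979, -0.206, 0.0, 0.0]
contact_force: [-0.9, 0.4, -0.0]
gripper_width: -0.004
```

```bash
python3 st.py
```

```text
t 6.1167 p [0.5823 0.0364 0.0902] F [-0.879   0.4008 -0.0098] w -0.003707143557407117
tool x yaw -23.75754466480296 z axis [-0.     -0.0001 -1.    ]
near [-0.098   0.0717 -0.0068]
left [-0.0021  0.0005 -0.0068]
far [ 0.094   0.0713 -0.0068]
right [-0.0018  0.1425 -0.0068]
```

>>> jog_arm([
  {"x": 0, "y": 0, "z": 0.001, "ax": 0, "ay": 0, "az": 0, "fingers": 0},
  {"x": 0, "y": 0, "z": 0, "ax": 0, "ay": 0, "az": 0, "fingers": 0},
])

```text
time_s: 6.28
eef_pos: [0.5824, 0.0364, 0.09]
orientation: [0.979, -0.206, 0.0, 0.0]
contact_force: [-1.0, 0.5, 4.9]
gripper_width: -0.0
```

>>> jog_arm([
  {"x": 0, "y": 0, "z": -0.01, "ax": 0, "ay": 0, "az": 0, "fingers": 0},
  {"x": 0, "y": 0, "z": -0.02, "ax": 0, "ay": 0, "az": 0, "fingers": 0},
  {"x": 0, "y": 0, "z": -0.021, "ax": 0, "ay": 0, "az": 0, "fingers": 0},
  {"x": 0.0188, "y": 0.0143, "z": 0, "ax": 0, "ay": 0, "az": 0, "fingers": 0},
  {"x": 0.0188, "y": 0.0143, "z": 0, "ax": 0, "ay": 0, "az": 0, "fingers": 0},
  {"x": 0.0188, "y": 0.0143, "z": 0, "ax": 0, "ay": 0, "az": 0, "fingers": 0},
  {"x": 0.0188, "y": 0.0143, "z": 0, "ax": 0, "ay": 0, "az": 0, "fingers": 0},
  {"x": 0.0188, "y": 0.0143, "z": 0, "ax": 0, "ay": 0, "az": 0, "fingers": 0},
  {"x": 0, "y": 0, "z": 0.01, "ax": 0, "ay": 0, "az": 0, "fingers": 0},
  {"x": 0, "y": 0, "z": 0.01, "ax": 0, "ay": 0, "az": 0, "fingers": 0},
  {"x": 0, "y": 0, "z": 0, "ax": 0, "ay": 0, "az": 0, "fingers": 0},
  {"x": 0, "y": 0, "z": 0, "ax": 0, "ay": 0, "az": 0, "fingers": 0},
])

```text
time_s: 7.28
eef_pos: [0.638, -0.0651, 0.1194]
orientation: [0.979, -0.205, -0.001, -0.0]
contact_force: [-0.5, -0.1, -0.0]
gripper_width: -0.004
```

```bash
python3 st.py; python3 - <<'E'
from rig import bot
import cv2,numpy as np
d=bot.snapshot('side'); cv2.imwrite('pics/s3.png',cv2.resize(d['frame'][130:300,170:370],None,fx=3,fy=3,interpolation=cv2.INTER_CUBIC))
E
```

```text
t 7.2833 p [ 0.638  -0.0651  0.1194] F [-0.4986 -0.1391 -0.0381] w -0.0035157296247341715
tool x yaw -23.632467954784953 z axis [-0.0028  0.0011 -1.    ]
near [-0.1898  0.0009  0.0229]
left [-0.0938 -0.0701  0.0226]
far [0.0022 0.0009 0.0224]
right [-0.0938  0.0719  0.0227]
```

View pics/s3.png

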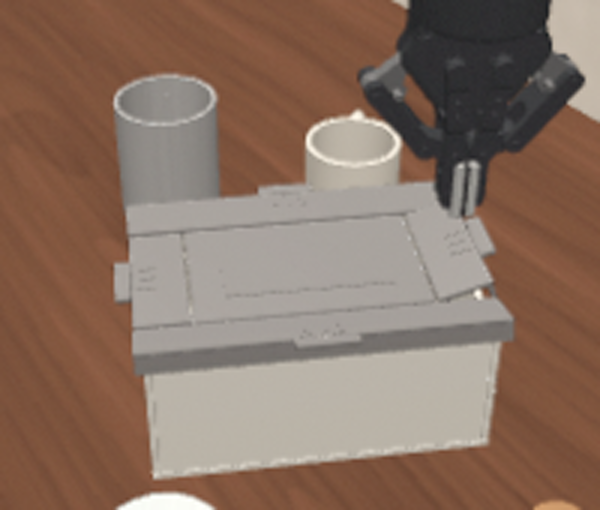

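Near (160,280) and left (290,205) are flush, and the box hasn't moved. The fingers are over the far section at (465,205), so I press that next.

>>> jog_arm([
  {"x": 0, "y": 0, "z": 0.006, "ax": 0, "ay": 0, "az": 0, "fingers": 0},
  {"x": 0, "y": 0, "z": 0.006, "ax": 0, "ay": 0, "az": 0, "fingers": 0},
  {"x": 0, "y": 0, "z": 0.003, "ax": 0, "ay": 0, "az": 0, "fingers": 0},
  {"x": 0, "y": 0, "z": 0.003, "ax": 0, "ay": 0, "az": 0, "fingers": 0},
  {"x": 0, "y": 0, "z": 0.003, "ax": 0, "ay": 0, "az": 0, "fingers": 0},
  {"x": 0, "y": 0, "z": 0.003, "ax": 0, "ay": 0, "az": 0, "fingers": 0},
  {"x": 0, "y": 0, "z": 0.002, "ax": 0, "ay": 0, "az": 0, "fingers": 0},
  {"x": 0, "y": 0, "z": 0.002, "ax": 0, "ay": 0, "az": 0, "fingers": 0},
  {"x": 0, "y": 0, "z": 0.002, "ax": 0, "ay": 0, "az": 0, "fingers": 0},
  {"x": 0, "y": 0, "z": 0, "ax": 0, "ay": 0, "az": 0, "fingers": 0},
  {"x": 0, "y": 0, "z": 0, "ax": 0, "ay": 0, "az": 0, "fingers": 0},
])

```text
time_s: 8.25
eef_pos: [0.6393, -0.0667, 0.09]
orientation: [0.979, -0.206, -0.0, 0.0]
contact_force: [0.1, -0.6, -0.3]
gripper_width: 0.005
```

```bash
python3 st.py
```

```text
t 8.25 p [ 0.6393 -0.0667  0.09  ] F [ 0.069  -0.6424 -0.2969] w 0.0049978136764794266
tool x yaw -23.746753797398767 z axis [-0.0005  0.0001 -1.    ]
near [-0.1917  0.0003 -0.0069]
left [-0.0958 -0.0709 -0.0069]
far [ 0.0003 -0.0001 -0.007 ]
right [-0.0956  0.0711 -0.0069]
```

Press 1 mm further to confirm, then lift and go to right.

>>> jog_arm([
  {"x": 0, "y": 0, "z": 0.001, "ax": 0, "ay": 0, "az": 0, "fingers": 0},
  {"x": 0, "y": 0, "z": 0, "ax": 0, "ay": 0, "az": 0, "fingers": 0},
])

```text
time_s: 8.42
eef_pos: [0.6393, -0.0667, 0.0899]
orientation: [0.979, -0.206, -0.0, 0.0]
contact_force: [-1.7, 0.3, 5.1]
gripper_width: 0.003
```

>>> jog_arm([
  {"x": 0, "y": 0, "z": -0.01, "ax": 0, "ay": 0, "az": 0, "fingers": 0},
  {"x": 0, "y": 0, "z": -0.02, "ax": 0, "ay": 0, "az": 0, "fingers": 0},
  {"x": 0, "y": 0, "z": -0.021, "ax": 0, "ay": 0, "az": 0, "fingers": 0},
  {"x": -0.0192, "y": 0.0142, "z": 0, "ax": 0, "ay": 0, "az": 0, "fingers": 0},
  {"x": -0.0192, "y": 0.0142, "z": 0, "ax": 0, "ay": 0, "az": 0, "fingers": 0},
  {"x": -0.0192, "y": 0.0142, "z": 0, "ax": 0, "ay": 0, "az": 0, "fingers": 0},
  {"x": -0.0192, "y": 0.0142, "z": 0, "ax": 0, "ay": 0, "az": 0, "fingers": 0},
  {"x": -0.0192, "y": 0.0142, "z": 0, "ax": 0, "ay": 0, "az": 0, "fingers": 0},
  {"x": 0, "y": 0, "z": 0.01, "ax": 0, "ay": 0, "az": 0, "fingers": 0},
  {"x": 0, "y": 0, "z": 0.01, "ax": 0, "ay": 0, "az": 0, "fingers": 0},
  {"x": 0, "y": 0, "z": 0, "ax": 0, "ay": 0, "az": 0, "fingers": 0},
  {"x": 0, "y": 0, "z": 0, "ax": 0, "ay": 0, "az": 0, "fingers": 0},
])

```text
time_s: 9.42
eef_pos: [0.5241, -0.0926, 0.1198]
orientation: [0.979, -0.205, 0.0, -0.0]
contact_force: [-0.1, 0.1, 0.4]
gripper_width: 0.002
```

```bash
python3 st.py
```

```text
t 9.4167 p [ 0.5241 -0.0926  0.1198] F [-0.0562  0.0732  0.3655] w 0.0015298095903684436
tool x yaw -23.70856650970788 z axis [ 0.0001  0.0006 -1.    ]
near [-0.0966 -0.0698  0.0229]
left [-0.0007 -0.1409  0.0229]
far [ 0.0954 -0.07    0.0228]
right [-0.0005  0.0011  0.0228]
```

>>> jog_arm([
  {"x": 0, "y": 0, "z": 0.006, "ax": 0, "ay": 0, "az": 0, "fingers": 0},
  {"x": 0, "y": 0, "z": 0.006, "ax": 0, "ay": 0, "az": 0, "fingers": 0},
  {"x": 0, "y": 0, "z": 0.003, "ax": 0, "ay": 0, "az": 0, "fingers": 0},
  {"x": 0, "y": 0, "z": 0.003, "ax": 0, "ay": 0, "az": 0, "fingers": 0},
  {"x": 0, "y": 0, "z": 0.003, "ax": 0, "ay": 0, "az": 0, "fingers": 0},
  {"x": 0, "y": 0, "z": 0.003, "ax": 0, "ay": 0, "az": 0, "fingers": 0},
  {"x": 0, "y": 0, "z": 0.002, "ax": 0, "ay": 0, "az": 0, "fingers": 0},
  {"x": 0, "y": 0, "z": 0.002, "ax": 0, "ay": 0, "az": 0, "fingers": 0},
  {"x": 0, "y": 0, "z": 0.002, "ax": 0, "ay": 0, "az": 0, "fingers": 0},
  {"x": 0, "y": 0, "z": 0.001, "ax": 0, "ay": 0, "az": 0, "fingers": 0},
  {"x": 0, "y": 0, "z": 0, "ax": 0, "ay": 0, "az": 0, "fingers": 0},
])

```text
time_s: 10.33
eef_pos: [0.5232, -0.0929, 0.09]
orientation: [0.979, -0.206, 0.0, 0.0]
contact_force: [-1.4, -0.6, 7.1]
gripper_width: -0.003
```

>>> jog_arm([
  {"x": 0, "y": 0, "z": -0.01, "ax": 0, "ay": 0, "az": 0, "fingers": 0},
  {"x": 0, "y": 0, "z": -0.02, "ax": 0, "ay": 0, "az": 0, "fingers": 0},
  {"x": 0, "y": 0, "z": -0.03, "ax": 0, "ay": 0, "az": 0, "fingers": 0},
  {"x": 0, "y": 0, "z": -0.03, "ax": 0, "ay": 0, "az": 0, "fingers": 0},
  {"x": 0, "y": 0, "z": -0.03, "ax": 0, "ay": 0, "az": 0, "fingers": 0},
  {"x": 0, "y": 0.03, "z": -0.02, "ax": 0, "ay": 0, "az": 0, "fingers": 0},
  {"x": 0, "y": 0.03, "z": 0, "ax": 0, "ay": 0, "az": 0, "fingers": 0},
  {"x": 0, "y": 0.03, "z": 0, "ax": 0, "ay": 0, "az": 0, "fingers": 0},
  {"x": 0, "y": 0.03, "z": 0, "ax": 0, "ay": 0, "az": 0, "fingers": 0},
  {"x": 0, "y": 0.03, "z": 0, "ax": 0, "ay": 0, "az": 0, "fingers": 0},
  {"x": 0, "y": 0.03, "z": 0, "ax": 0, "ay": 0, "az": 0, "fingers": 0},
  {"x": 0, "y": 0.03, "z": 0, "ax": 0, "ay": 0, "az": 0, "fingers": 0},
  {"x": 0, "y": 0.03, "z": 0, "ax": 0, "ay": 0, "az": 0, "fingers": 0},
  {"x": 0, "y": 0.03, "z": 0, "ax": 0, "ay": 0, "az": 0, "fingers": 0},
  {"x": 0, "y": 0.03, "z": 0, "ax": 0, "ay": 0, "az": 0, "fingers": 0},
  {"x": 0, "y": 0, "z": 0, "ax": 0, "ay": 0, "az": 0, "fingers": 0},
  {"x": 0, "y": 0, "z": 0, "ax": 0, "ay": 0, "az": 0, "fingers": 0},
])

```text
time_s: 11.75
eef_pos: [0.4009, -0.3696, 0.2295]
orientation: [0.978, -0.208, 0.0, 0.0]
contact_force: [-0.1, 1.5, 0.0]
gripper_width: -0.001
```

```bash
python3 st.py|head -1; python3 - <<'E'
from rig import bot
import cv2,numpy as np
d=bot.snapshot('side'); t=bot.snapshot('top')
a=cv2.resize(d['frame'][130:300,170:370],(400,340),interpolation=cv2.INTER_CUBIC); b=cv2.resize(t['frame'][110:310,160:400],(400,333),interpolation=cv2.INTER_CUBIC)
cv2.imwrite('pics/end.png',np.hstack([a,cv2.copyMakeBorder(b,0,7,0,0,0)]))
E
```

```text
t 11.75 p [ 0.4009 -0.3696  0.2295] F [-0.1108  1.5315  0.0115] w -0.0005320328574798453
```

View pics/end.png

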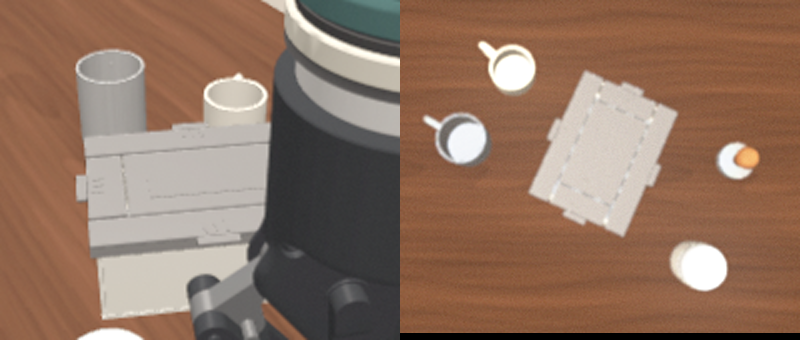

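In the top view all four sections now have one shade, the box hasn't moved and the bystanders are in place. The hand blocks the far end in the side view, so I'll move it clear for a last look.

>>> jog_arm([
  {"x": 0, "y": 0.03, "z": 0, "ax": 0, "ay": 0, "az": 0, "fingers": 0},
  {"x": 0, "y": 0.03, "z": 0, "ax": 0, "ay": 0, "az": 0, "fingers": 0},
  {"x": 0, "y": 0.03, "z": 0, "ax": 0, "ay": 0, "az": 0, "fingers": 0},
  {"x": 0, "y": 0.03, "z": 0, "ax": 0, "ay": 0, "az": 0, "fingers": 0},
  {"x": 0, "y": 0.03, "z": 0, "ax": 0, "ay": 0, "az": 0, "fingers": 0},
  {"x": 0, "y": 0.03, "z": 0, "ax": 0, "ay": 0, "az": 0, "fingers": 0},
  {"x": 0, "y": 0.03, "z": 0, "ax": 0, "ay": 0, "az": 0, "fingers": 0},
  {"x": 0, "y": 0.03, "z": 0, "ax": 0, "ay": 0, "az": 0, "fingers": 0},
  {"x": 0, "y": 0, "z": 0, "ax": 0, "ay": 0, "az": 0, "fingers": 0},
  {"x": 0, "y": 0, "z": 0, "ax": 0, "ay": 0, "az": 0, "fingers": 0},
])

```text
time_s: 12.68
eef_pos: [0.3054, -0.5879, 0.2291]
orientation: [0.978, -0.206, 0.0, -0.0]
contact_force: [0.9, 0.1, -1.4]
gripper_width: -0.0
```

```bash
python3 - <<'E'
from rig import bot
import cv2
d=bot.snapshot('side'); cv2.imwrite('pics/end2.png',cv2.resize(d['frame'][130:380,170:400],None,fx=2.3,fy=2.3,interpolation=cv2.INTER_CUBIC))
E
```

```text
(no output)
```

View pics/end2.png

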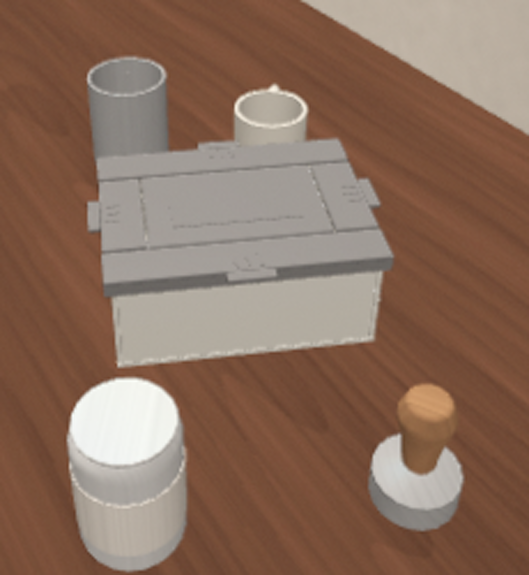

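All four sections are flush: near (122,213), left (220,152), far (345,197) and right (250,258). The hand is clear, so I'm handing the job in.

```bash
python3 -c "
from rig import bot
print(bot.close_job())"
```

```text
the job is handed in; nothing more can be done
None
```

All four rim sections are shut. I pressed them with the closed fingertips, going around the box near, left, far, right, then moved the hand well clear and handed the job in at about 12.7 s.

- **Each press:** the fingertips stopped at z = 0.090 m, the flush height, with 5 to 7 N reading on the hard stop. Nothing was gripped or lifted.
- **Last pictures:** the lid looks flat on all four sides in both views. The box shows no visible shift, judged by eye and not re-measured, and the pitcher, cup, tamper and tin are still standing in place.
- **What disagreed:** my first yaw fit for the box was about 6° off, and I corrected it before moving. The rim's short width measured 161 mm against about 155 mm expected, which didn't affect the presses. The first two move calls were refused because their rows left out some values, so nothing moved.

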